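# Dial the code on the standards case and draw its bolt

## Task

Unlock the grey standards case on the desk. Its code is 2-4-3, counted in white dots, read from left to right at the top of the three thumbwheels, between the red marks; the middle wheel already shows its four and must stay there. Roll the left and right wheels to their numbers by pressing gently on top of them (never harder than 15 N), then slide the blue bolt knob fully to the right with less than 20 N, without forcing it or disturbing anything else on the desk, and let go.

Things in the scene. Friction and masses are not known exactly. Their poses are not given: they have to be found in the camera images.
- case: grey steel strongbox, 150 (x) by 220 (y) by 80 mm high, fixed; origin at the centre of its underside, x away from the robot, y left along the wheel axle, z up. Flat lid at z = 80 mm. Wheel axle at x = 15, z = 62 mm; wheels at y = +48 (left), 0, -48 mm (right), each with a cap 12 mm high (top at z = 92) and 48 mm long above the lid. The bolt knob slides along y at x = -42 mm
- wheel_left (a joint): left thumbwheel, 60 mm diameter, 14 mm wide, axle along case y, endless, no clicks. Rim numbers 1 to 6 = one to six white dots, 60 degrees apart. Rad, not wrapped: n is uppermost at (n-1)*pi/3 (plus whole turns), so 2 at 1.047; grows as the wheel's top rolls away from the robot (case +x). Turning takes 3.7 N at the rim; pressed too lightly, a fingertip slips on it.
- wheel_middle (a joint): middle thumbwheel, 60 mm diameter, 14 mm wide, axle along case y, endless, no clicks. Rim numbers 1 to 6 = one to six white dots, 60 degrees apart. Rad, not wrapped: n is uppermost at (n-1)*pi/3 (plus whole turns), so 4 at 3.142; grows as the wheel's top rolls away from the robot (case +x). Turning takes 3.7 N at the rim; pressed too lightly, a fingertip slips on it.
- wheel_right (a joint): right thumbwheel, 60 mm diameter, 14 mm wide, axle along case y, endless, no clicks. Rim numbers 1 to 6 = one to six white dots, 60 degrees apart. Rad, not wrapped: n is uppermost at (n-1)*pi/3 (plus whole turns), so 3 at 2.094; grows as the wheel's top rolls away from the robot (case +x). Turning takes 3.7 N at the rim; pressed too lightly, a fingertip slips on it.
- carriage_left: sprung carriage that carries the left wheel inside the case, origin on the axle at the wheel's centre; gives straight down by up to 4 mm under the press, 5 N per mm, and springs back
- carriage_right: the same for the right wheel
- bolt_knob: blue bolt knob, a block 22 (x) by 13 (y) mm, top 25 mm above the lid (case z = 105), on a 24 x 24 mm steel plate 5.5 mm high. Origin at lid height under its centre. Case y = +10 mm shut, -8 mm fully open at its stop (18 mm to the right). About 2.5 N moves it when all wheels are right; otherwise inner pins strike the wheels' discs after 2 mm: do not force it
- beaker: loose empty white plastic beaker, 90x78x98 mm, bystander; origin under its centre
- dropper_red: loose dropper bottle with red cap, 26x26x76 mm, bystander; origin under its centre
- dropper_yellow: loose dropper bottle with yellow cap, 26x26x76 mm, bystander; origin under its centre
- marker: loose blue and white marker pen lying down, 17x135x16 mm, bystander; origin under its centre
- left_number (a point): point on the left wheel's rim, at the middle of the number it must show; straight up (at left_mark) when the wheel is right
- left_mark (a point): fixed point of the case: top of the left wheel at rest, midway between its two red marks, where the number is read
- middle_number (a point): point on the middle wheel's rim, at the middle of the number it must show; straight up (at middle_mark) when the wheel is right
- middle_mark (a point): fixed point of the case: top of the middle wheel at rest, midway between its two red marks, where the number is read
- right_number (a point): point on the right wheel's rim, at the middle of the number it must show; straight up (at right_mark) when the wheel is right
- right_mark (a point): fixed point of the case: top of the right wheel at rest, midway between its two red marks, where the number is read

How it is judged:
On the way, in this order (a step that is already met when the one before it is completed fails the run):
1. all three wheels show the code while the bolt is still shut (distance between left_number and left_mark below 0.006 m and distance between middle_number and middle_mark below 0.006 m and distance between right_number and right_mark below 0.006 m and y of bolt_knob in the frame of case above 0.007 m), for 0.2 s.
2. the bolt is drawn fully to the right (y of bolt_knob in the frame of case below -0.0055 m), for 0.2 s.
At the end, for the whole second after the job is handed in: Bolt at least 15.5 of its 18 mm open, and the code's number on each wheel within 6 mm (0.2 rad) of straight up (distance between left_number and left_mark below 0.006 m and distance between middle_number and middle_mark below 0.006 m and distance between right_number and right_mark below 0.006 m and y of bolt_knob in the frame of case below -0.0055 m); the robot touches nothing.
It fails at once if a wheel is pressed or dragged with more than 15 N (contact force between any of the fingers, the arm and carriage_left above 15 N or contact force between any of the fingers, the arm and carriage_right above 15 N).
It fails at once if the middle wheel is rolled off its number (6 mm at the rim) (distance between middle_number and middle_mark above 0.006 m).
It fails at once if the bolt is forced: its knob pushed with more than 20 N (contact force between any of the fingers, the arm and bolt_knob above 20 N).
It fails at once if a bystander is moved by more than 20 mm (distance of any of beaker, dropper_red, dropper_yellow, marker from where it was at the start of the episode above 0.02 m).
It also fails if it takes over 72 s, if anything falls off the work surface, if the arm or the gripper's body presses on something with over 40 N, if the wrist force passes 120 N, or if a joint passes its speed limit or range.

## Robot

A 7-joint arm with a two-finger parallel gripper is mounted at the origin on a cart in front of the work surface, level with it; the furniture and walls round the work are solid. World frame = base frame: x ahead of the robot, y to its left, z up, the work surface at z = 0. Lengths are in m, angles in rad, forces in N, time in s.
With the tool pointing down it reaches from about 0.35 to 0.9 m from the base axis. Payload 8.1 kg.
Tool frame: the origin (TCP) lies where the fingers leave the gripper's body, on its centre line; the fingertips stand 66 mm ahead of it and the grasp point (between the pads) lies 47 mm ahead of it; z points along the fingers, y is the line along which they close (so a half turn about z gives the same grasp; the last joint's range is limited). The gripper opens to 92 mm and grips with 3 to 60 N. Pads are 19 mm wide; open, the fingers measure 130 mm over their backs; the gripper's body (75 mm by 190 mm) begins 47 mm behind the grasp point.
Start: joints at [1.121, 0.434, 0.025, 1.573, -0.012, 1.134, -0.075], TCP at [0.212, -0.588, 0.292] pointing down, gripper open.
Joint ranges: [-2.62, 2.62], [-0.44, 2.09], [-1.27, 1.32], [0.08, 2.57], [-1.32, 4.46], [0.12, 2], [-2.74, 2.74]. Speed limits (rad/s): [2.22, 2.22, 3.01, 3.01, 3.14, 3.14, 3.14].

## Interface

Orientations are given as a rotation vector (axis times angle).
In Python, from cell import arm gives the robot as it stands.
- The arm moves only by the tool send_rows, never from a script. Its argument "motion" is text: rows parted by semicolons, each of 7 numbers parted by spaces: the closure, from 0 (fully open) to 1 (shut), then the shift along the world's x, y, z in m, then the turn, a rotation vector about the world's x, y, z in degrees. A call has 1 to 5 rows; each row shifts and turns the commanded pose from where the row before left it; what a row does not reach is not made up. A row lasts 1/8 s, in which the tool goes at most 62.5 mm and 10.7 degrees, less where a joint would pass 70% of its speed; a pose out of reach is approached as far as the arm can. A call is refused whole if a number of a shift passes 0.0625 or a number of a turn 10.7, either way. A call with a gripper value outside its range is refused whole. The fingers move at their own pace and stop on an object; "force" is the grip in N (left out, the last holds). Time passes only in rows, so rows that do not move let the fingers close. It gives the time, the measured TCP pose, the force, the opening and the grip force at its end, in the units of the state.
- arm.observe(): the state, without advancing time (a new reading comes with each control period).
- arm.get_image(name): name is "scene" or "top"; returns (picture, depth): 420x560x3 uint8, blue, green, red; 420x560 float32, m along the optical axis (not along the pixel's ray), 0 where there is no reading.
- arm.camera_model(name): a dict with "fx", "fy", "cx", "cy" (pixels), "D" ([k1, k2, p1, p2, k3] as OpenCV has them; the pictures are not rectified), "view" (4x4, takes a point from world to camera coordinates). Camera axes: x right, y down, z forward; pixel columns grow to the right and rows downward; lengths in m; the calibration is good to about 2 mm. A picture is of the moment at which its call begins. camera_model takes no time and is no camera call.
- arm.sign_off(): hands the job in; it is judged then, once.
The state is a dict: "clock": time; "joints": joint angles; "dq": joint speeds; "joint_efforts": joint torques, N m; "position": TCP position; "ee_rot": TCP orientation; "force": force on the tool from outside, world axes, zero at the start; "ft_torque": the same for the moment, N m; "width": opening from 0.0 (shut) to 1.0 (fully open); "gripper_force": force on a finger pad.
Only numpy, scipy, OpenCV 4.12 (cv2) and the standard library are available. Lean on these libraries where they do the work, as an engineer would, in place of code of your own. Each camera call takes 0.05 s, during which the arm holds its last target. There are 200 camera calls.

## Working session

There is one attempt and no reset: what is moved stays moved. The work goes in short steps, Python scripts to look and compute and a tool call to move; the robot and the scene stay as the last step left them, time stands still between calls to the robot, and variables do not carry over. Pictures are saved under pics/ and viewed, at most 10 in all, crops included, and the job is handed in when it is done.

Besides the shell and the picture viewer there is one more tool, called in YAML: its name, and indented under it one key for each argument. send_rows: Moves the arm, as the interface text tells. Its arguments: {"type":"object","properties":{"motion":{"type":"string"},"force":{"type":"number"}},"required":["motion"]}

```bash
mkdir -p pics; ls; python3 - <<'E'
from cell import arm
import cv2,numpy as np
s=arm.observe();print(s)
for n in("scene","top"):
    im,d=arm.get_image(n);cv2.imwrite(f"pics/{n}0.png",im);np.save(f"pics/{n}0.npy",d);print(n,arm.camera_model(n))
E
```

```text
pics
{'clock': 0.0, 'joints': array([ 1.12139096,  0.43520752,  0.02496641,  1.57412096, -0.01160301,
        1.13401009, -0.07510985]), 'dq': array([-0.00041495, -0.0006554 , -0.00113672, -0.00095469, -0.00087306,
        0.00026965, -0.00039228]), 'joint_efforts': array([-1.80342690e-04, -6.67854238e+01,  9.84813273e-01, -3.14465582e+01,
       -6.05922681e-02,  4.28898528e-02,  1.56743963e-04]), 'position': array([ 0.21224749, -0.58740466,  0.2914452 ]), 'ee_rot': array([-3.09297599e+00, -5.41651425e-01,  6.47216042e-04]), 'force': array([-0.46475254,  0.71778488,  0.61838483]), 'ft_torque': array([0.02136405, 0.00837521, 0.01499437]), 'gripper_force': 0.0, 'width': 1.0010398297012568}
scene {'fx': 384.2795267843241, 'fy': 384.2795267843241, 'cx': 280.7672400159844, 'cy': 208.29934864431317, 'D': array([0.01964077, 0.        , 0.        , 0.        , 0.        ]), 'view': array([[-0.53328997, -0.84592349,  0.00390593,  0.51450843],
       [-0.47456906,  0.29535079, -0.82918762,  0.2745654 ],
       [ 0.70027567, -0.44405108, -0.55895673,  0.60092287],
       [ 0.        ,  0.        ,  0.        ,  1.        ]])}
top {'fx': 520.9538744130875, 'fy': 520.9538744130875, 'cx': 286.1164444075692, 'cy': 208.8449137621194, 'D': array([-0.19788146,  0.        ,  0.        ,  0.        ,  0.        ]), 'view': array([[-1.52116878e-02, -9.99884255e-01,  2.84097087e-04,
         2.79247245e-01],
       [-9.96711986e-01,  1.51408102e-02, -7.95988303e-02,
         5.74061523e-01],
       [ 7.95853157e-02, -1.49399553e-03, -9.96826939e-01,
         9.16946644e-01],
       [ 0.00000000e+00,  0.00000000e+00,  0.00000000e+00,
         1.00000000e+00]])}
```

View pics/scene0.png

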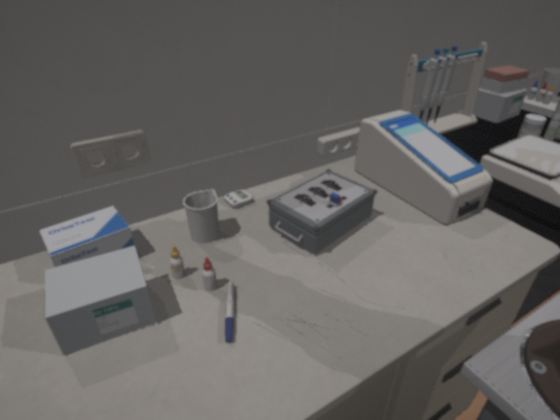

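View pics/top0.png

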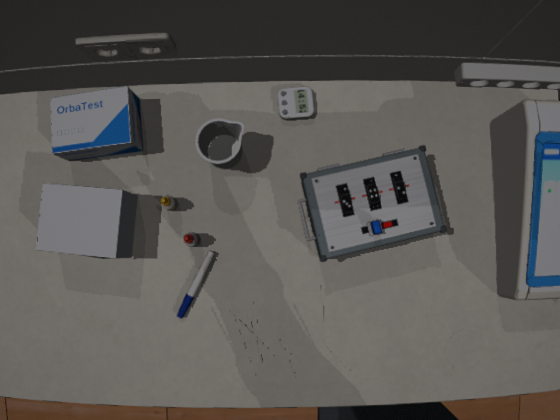

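The scene view shows the case at about (322,208), with the beaker, droppers and marker well to its left. In the top view the case centre is near (373,203), the wheels are at (345,200), (372,193) and (399,187), and the blue knob is at (377,227). The case is yawed by about 10°.

```bash
cat > h.py <<'E'
import cv2,numpy as np
from cell import arm
def ray(n,px,z):
    """pixels (N,2) -> world points on plane at height z"""
    m=arm.camera_model(n);K=np.array([[m['fx'],0,m['cx']],[0,m['fy'],m['cy']],[0,0,1]])
    p=cv2.undistortPoints(np.float64(px).reshape(-1,1,2),K,m['D'])[:,0]
    R,t=m['view'][:3,:3],m['view'][:3,3];c=-R.T@t
    d=np.c_[p,np.ones(len(p))]@R
    return c+d*((z-c[2])/d[:,2])[:,None]
def proj(n,P):
    m=arm.camera_model(n);K=np.array([[m['fx'],0,m['cx']],[0,m['fy'],m['cy']],[0,0,1]])
    return cv2.projectPoints(np.float64(P).reshape(-1,1,3),cv2.Rodrigues(m['view'][:3,:3])[0],m['view'][:3,3],K,m['D'])[0][:,0]
def blobs(mask,amin=3):
    n,l,s,c=cv2.connectedComponentsWithStats(mask.astype('u1'))
    return [(c[i].round(2),s[i,4]) for i in range(1,n) if s[i,4]>=amin]
E
python3 - <<'E'
from h import *
im=cv2.imread('pics/top0.png');d=np.load('pics/top0.npy')
hsv=cv2.cvtColor(im,cv2.COLOR_BGR2HSV);h,s,v=cv2.split(hsv)
roi=np.zeros(h.shape,bool);roi[140:265,300:450]=1
red=((h<12)|(h>168))&(s>110)&(v>50)&roi
blue=(h>100)&(h<130)&(s>130)&roi
print('red',blobs(red));print('blue',blobs(blue))
dark=(v<45)&roi; print('dark',blobs(dark,60))
# lid bright plate
g=((v>90)&(s<60)&roi).astype('u1');g=cv2.morphologyEx(g,cv2.MORPH_CLOSE,np.ones((9,9)))
c=max(cv2.findContours(g,0,2)[0],key=cv2.contourArea);r=cv2.minAreaRect(c);b=cv2.boxPoints(r);print(r);W=ray('top',b,.08);print(W.round(4),np.linalg.norm(np.roll(W,1,0)-W,axis=1))
print('depth lid',[ (0.0) ]) 
cv2.imwrite('pics/c1.png',cv2.resize(im[145:260,300:450],None,fx=5.2,fy=5.2,interpolation=cv2.INTER_CUBIC))
E
```

```text
red [(array([407., 185.]), np.int32(3)), (array([390.5, 189. ]), np.int32(4)), (array([379.5, 191.5]), np.int32(6)), (array([364.2, 195.2]), np.int32(5)), (array([352.8, 197.8]), np.int32(5)), (array([337. , 201.5]), np.int32(6)), (array([387.17, 224.11]), np.int32(54))]
blue [(array([376.03, 226.91]), np.int32(106))]
dark [(array([398.71, 187.12]), np.int32(311)), (array([303.52, 182.64]), np.int32(61)), (array([372.07, 193.52]), np.int32(316)), (array([344.76, 199.55]), np.int32(319)), (array([310.14, 217.26]), np.int32(78))]
((374.5, 202.0), (124.0, 149.0), 90.0)
[[ 0.692   0.2449  0.08  ]
 [ 0.6905 -0.017   0.08  ]
 [ 0.4744 -0.0078  0.08  ]
 [ 0.4802  0.2486  0.08  ]] [0.21183182 0.26194828 0.21633519 0.25651855]
depth lid [0.0]
```

View pics/c1.png

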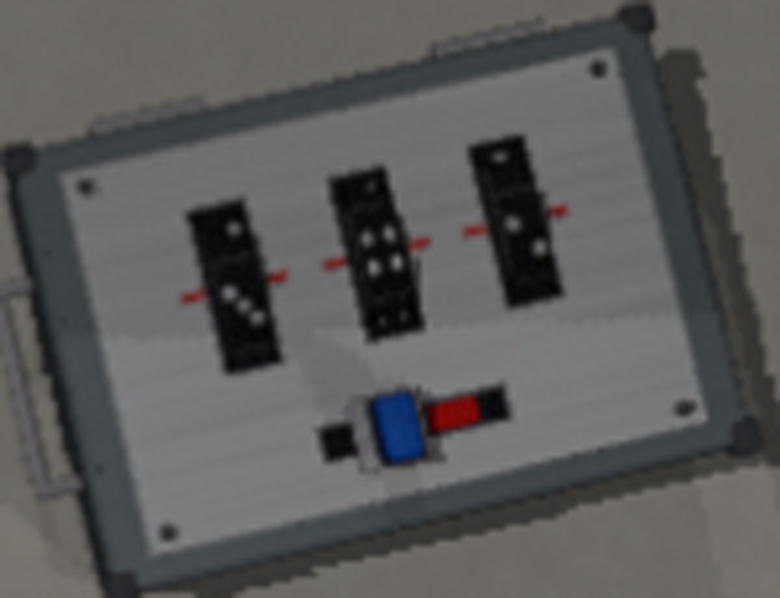

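The crop shows the red marks beside all three wheels. Left reads 3, a little toward the robot from its mark, with 2 on the far side. Middle reads 4 on its mark. Right reads 2, a little toward the robot. The knob is at crop (398,427), with its slot to the right.

```bash
cat >> h.py <<'E'
from scipy.spatial.transform import Rotation as Rn
import json,os
if os.path.exists('case.json'):
    J=json.load(open('case.json'));ORI=np.array(J['o']);YAW=J['yaw']
    RC=Rn.from_euler('z',YAW).as_matrix()
def c2w(p): return RC@np.array(p)+ORI
def w2c(p): return (np.array(p)-ORI)@RC
def dots(n='top',fn=None):
    """white dots of each wheel: case (x,y) and rim angle from the top, + = far side"""
    im=arm.get_image(n)[0]
    if fn: cv2.imwrite(fn,im)
    return im
def tip():
    s=arm.observe();R=Rn.from_rotvec(s['ee_rot']).as_matrix()
    t=s['position']+R[:,2]*.066
    return s,R,t
E
python3 - <<'E'
from h import *
im=cv2.imread('pics/top0.png');d=np.load('pics/top0.npy')
prs=np.array([[[352.8,197.8],[337,201.5]],[[379.5,191.5],[364.2,195.2]],[[407,185],[390.5,189]]])
M=ray('top',prs.mean(1),.08);print(M,np.linalg.norm(np.diff(M,axis=0),axis=1))
v=M[0]-M[2];yaw=np.arctan2(-v[0],v[1]);print('yaw',np.degrees(yaw))
RC=Rn.from_euler('z',yaw).as_matrix();o=M.mean(0)-RC@[.015,0,.08];print('o',o)
json.dump(dict(o=[*o[:2],0.],yaw=yaw),open('case.json','w'))
import importlib,h;importlib.reload(h);from h import *
print('knob',w2c(ray('top',[[376.03,226.91]],.105)))
# lid/desk depth check
m=arm.camera_model('top')
def dw(px):
    z=d[px[1],px[0]];P=ray('top',[px],0)[0];Rm,t=m['view'][:3,:3],m['view'][:3,3];c=-Rm.T@t
    k=z/(Rm@P+t)[2];return c+(P-c)*k
for p in([325,215],[420,200],[360,245],[260,350],[376,227],[344,200],[398,187]):print(p,dw(p).round(4))
# wheel dots
g=cv2.cvtColor(im,cv2.COLOR_BGR2GRAY)
for y in(.048,0,-.048):
    # rim strip, sampled at angle a from top
    a=np.radians(np.arange(-50,51,1.));ys=np.linspace(-.006,.006,13)
    P=np.array([[c2w([.015+.03*np.sin(b),y+q,.062+.03*np.cos(b)]) for q in ys] for b in a])
    uv=proj('top',P).reshape(len(a),len(ys),2).astype('f4')
    S=cv2.remap(g,uv[...,0],uv[...,1],cv2.INTER_CUBIC)
    print(y,[(int(c[1]-50),round(c[0]-6,1),k) for c,k in blobs(S>85,4)],S.max())
s,R,t=tip();print('tip',t,'case',w2c(t));print('tool axes in case',(RC.T@R).round(3))
E
```

```text
[[0.58784453 0.17036961 0.08      ]
 [0.59799335 0.12378836 0.08      ]
 [0.6083533  0.07668102 0.08      ]] [0.04767401 0.04823308]
yaw 12.347485337712175
o [ 5.83410695e-01  1.20405396e-01 -4.16333634e-17]
knob [[-0.04242959  0.0115232   0.105     ]]
[325, 215] [0.5624 0.2047 0.0777]
[420, 200] [0.5852 0.0408 0.0825]
[360, 245] [0.5104 0.1461 0.0779]
[260, 350] [0.321  0.3223 0.0013]
[376, 227] [0.5393 0.1231 0.1074]
[344, 200] [0.5861 0.1733 0.0924]
[398, 187] [0.6068 0.0809 0.093 ]
0.048 [(-22, np.float64(-3.4), np.int32(7)), (-14, np.float64(0.5), np.int32(6)), (-4, np.float64(4.1), np.int32(15))] 112
0 [(-9, np.float64(-3.5), np.int32(12)), (-9, np.float64(4.3), np.int32(14)), (9, np.float64(-3.5), np.int32(10)), (8, np.float64(4.1), np.int32(8))] 119
-0.048 [(-21, np.float64(-3.3), np.int32(10)), (-3, np.float64(4.0), np.int32(11))] 103
tip [ 0.21222402 -0.58739293  0.22555991] case [-0.51395628 -0.61205144  0.22555991]
tool axes in case [[ 0.991  0.131 -0.   ]
 [ 0.131 -0.991  0.001]
 [-0.    -0.001 -1.   ]]
```

Left needs −46° (24 mm toward the robot) and right needs +72° (38 mm away). The geometry checks out: wheel spacing is 47.7 and 48.2 mm, and the lid is at about 80 mm. I'll start the approach, doing the right wheel first.

send_rows:
  motion: "1 0.024 0.0625 0 0 0 -7.5; 1 0.024 0.0625 0 0 0 0; 1 0.024 0.0625 0 0 0 0; 1 0.024 0.0625 0 0 0 0; 1 0.024 0.0625 0 0 0 0"
  force: 10

```text
clock: 0.72
position: [0.3247, -0.294, 0.2922]
ee_rot: [3.123, 0.338, -0.0]
force: [1.6, -0.3, 0.8]
width: 0.508
gripper_force: 0.0
```

send_rows:
  motion: "1 0.02 0.06 0 0 0 0; 1 0.02 0.06 0 0 0 0; 1 0.02 0.06 0 0 0 0; 1 0.02 0.06 0 0 0 0; 1 0.02 0.06 0 0 0 0"

```text
clock: 1.35
position: [0.4234, 0.0022, 0.2923]
ee_rot: [3.123, 0.338, 0.001]
force: [1.3, -0.5, -0.1]
width: 0.009
gripper_force: 0.0
```

```bash
python3 - <<'E'
from h import *
s,R,t=tip();print(s['clock'],t,w2c(t),(RC.T@R).round(3),s['width'])
print('to R-start',c2w([.008,-.048,.11])-t)
E
```

```text
1.35 [0.42342273 0.0021995  0.22633052] [-0.18156439 -0.0812598   0.22633052] [[ 1. -0.  0.]
 [-0. -1. -0.]
 [ 0.  0. -1.]] 0.008760806266631544
to R-start [ 0.17806724  0.07302692 -0.11633052]
```

send_rows:
  motion: "1 0.06 0.015 0 0 0 0; 1 0.06 0.015 0 0 0 0; 1 0.05 0.015 -0.03 0 0 0; 1 0 0 -0.05 0 0 0; 1 0 0 0 0 0 0"

```text
clock: 1.98
position: [0.5908, 0.0449, 0.2083]
ee_rot: [3.123, 0.339, -0.014]
force: [-1.0, -0.2, 0.4]
width: 0.007
gripper_force: 0.0
```

```bash
python3 - <<'E'
from h import *
s,R,t=tip();print(s['clock'],t,w2c(t),(RC.T@R).round(3),s['force'])
print('to R-start',c2w([.008,-.048,.1])-t, 'case x unit',RC[:,0])
E
```

```text
1.975 [0.5902439  0.04484624 0.14232728] [-0.00948243 -0.07527258  0.14232728] [[ 1.     0.001 -0.009]
 [ 0.001 -1.     0.001]
 [-0.009 -0.001 -1.   ]] [-1.02668639 -0.17944217  0.37728663]
to R-start [ 0.01124607  0.03038018 -0.04232728] case x unit [0.97686868 0.21384006 0.        ]
```

send_rows:
  motion: "1 0.011 0.03 -0.02 0 0 0; 1 0 0 -0.021 0 0 0; 1 0 0 0 0 0 0"

```text
clock: 2.35
position: [0.6037, 0.0751, 0.172]
ee_rot: [3.123, 0.339, -0.002]
force: [1.1, -0.2, 0.7]
width: 0.006
gripper_force: 0.0
```

```bash
python3 - <<'E'
from h import *
s,R,t=tip();print(s['clock'],t,w2c(t),(RC.T@R).round(3),s['force'])
print('to R-start',c2w([.008,-.048,.096])-t)
E
```

```text
2.35 [0.603654   0.07505791 0.10598035] [ 0.01007794 -0.04862737  0.10598035] [[ 1.     0.    -0.001]
 [ 0.    -1.    -0.   ]
 [-0.001  0.    -1.   ]] [ 1.1136643  -0.17691344  0.67034824]
to R-start [-0.00216403  0.00016851 -0.00998035]
```

send_rows:
  motion: "1 -0.003 0 -0.003 0 0 0; 1 0 0 0 0 0 0; 1 0 0 0 0 0 0"

```text
clock: 2.72
position: [0.6015, 0.0751, 0.1691]
ee_rot: [3.123, 0.338, 0.002]
force: [-0.7, 0.5, -0.3]
width: 0.005
gripper_force: 0.0
```

send_rows:
  motion: "1 0 0 -0.003 0 0 0; 1 0 0 0 0 0 0; 1 0 0 0 0 0 0"

```text
clock: 3.1
position: [0.6012, 0.0754, 0.1651]
ee_rot: [3.123, 0.338, -0.0]
force: [-0.2, -0.3, 0.0]
width: 0.0
gripper_force: 0.0
```

send_rows:
  motion: "1 0 0 -0.004 0 0 0; 1 0 0 0 0 0 0; 1 0 0 0 0 0 0"

```text
clock: 3.48
position: [0.6012, 0.0754, 0.1611]
ee_rot: [3.123, 0.338, -0.0]
force: [0.4, -0.3, -0.2]
width: -0.001
gripper_force: 0.0
```

send_rows:
  motion: "1 0 0 -0.002 0 0 0; 1 0 0 0 0 0 0; 1 0 0 0 0 0 0"

```text
clock: 3.85
position: [0.6012, 0.0754, 0.1592]
ee_rot: [3.123, 0.338, -0.0]
force: [0.1, 0.1, 0.1]
width: 0.006
gripper_force: 0.0
```

send_rows:
  motion: "1 0 0 -0.001 0 0 0; 1 0 0 0 0 0 0; 1 0 0 0 0 0 0"

```text
clock: 4.22
position: [0.6013, 0.0754, 0.1583]
ee_rot: [3.123, 0.338, 0.0]
force: [0.2, -0.1, 1.1]
width: 0.009
gripper_force: 0.0
```

send_rows:
  motion: "1 0 0 -0.001 0 0 0; 1 0 0 0 0 0 0; 1 0 0 0 0 0 0"

```text
clock: 4.6
position: [0.6013, 0.0754, 0.1573]
ee_rot: [3.123, 0.338, 0.0]
force: [-0.1, 0.1, 2.0]
width: 0.002
gripper_force: 0.8
```

send_rows:
  motion: "1 0 0 -0.0008 0 0 0; 1 0 0 0 0 0 0; 1 0 0 0 0 0 0"

```text
clock: 4.97
position: [0.6014, 0.0754, 0.1567]
ee_rot: [3.123, 0.338, 0.001]
force: [-0.4, -0.1, 5.5]
width: 0.003
gripper_force: 2.3
```

send_rows:
  motion: "1 0 0 -0.0008 0 0 0; 1 0 0 0 0 0 0; 1 0 0 0 0 0 0"

```text
clock: 5.35
position: [0.6014, 0.0754, 0.156]
ee_rot: [3.123, 0.338, 0.001]
force: [-1.6, 0.3, 8.3]
width: 0.004
gripper_force: 3.6
```

send_rows:
  motion: "1 0.002 0.0004 0 0 0 0; 1 0.002 0.0004 0 0 0 0; 1 0.002 0.0005 0 0 0 0; 1 0.002 0.0005 0 0 0 0"

```text
clock: 5.85
position: [0.6088, 0.0771, 0.1558]
ee_rot: [3.123, 0.338, -0.002]
force: [-4.7, -1.5, 8.7]
width: 0.003
gripper_force: 4.1
```

send_rows:
  motion: "1 0.002 0.0004 0 0 0 0; 1 0.002 0.0004 0 0 0 0; 1 0.002 0.0005 0 0 0 0; 1 0.002 0.0005 0 0 0 0; 1 0 0 0 0 0 0"

```text
clock: 6.48
position: [0.617, 0.0789, 0.1559]
ee_rot: [3.123, 0.338, -0.001]
force: [-3.1, -1.9, 7.3]
width: 0.004
gripper_force: 4.0
```

```bash
python3 - <<'E'
from h import *
s,R,t=tip();print(s['clock'],t,w2c(t),s['force'])
E
```

```text
6.475 [0.61694653 0.07884401 0.08986872] [ 0.02387262 -0.04777132  0.08986872] [-3.07404834 -1.89376943  7.27430257]
```

send_rows:
  motion: "1 0 0 0.008 0 0 0; 1 -0.008 -0.0018 0 0 0 0; 1 -0.0095 -0.002 0 0 0 0; 1 0 0 -0.0055 0 0 0; 1 0 0 0 0 0 0"

```text
clock: 7.1
position: [0.5993, 0.075, 0.1576]
ee_rot: [3.123, 0.338, -0.002]
force: [-1.2, 0.4, 0.6]
width: 0.002
gripper_force: 0.3
```

send_rows:
  motion: "1 0 0 -0.0015 0 0 0; 1 0 0 -0.0008 0 0 0; 1 0 0 0 0 0 0; 1 0 0 0 0 0 0"

```text
clock: 7.6
position: [0.5998, 0.0752, 0.1562]
ee_rot: [3.123, 0.338, -0.0]
force: [-2.9, -0.8, 6.2]
width: 0.007
gripper_force: 3.2
```

send_rows:
  motion: "1 0 0 -0.0005 0 0 0; 1 0.002 0.0004 0 0 0 0; 1 0.002 0.0004 0 0 0 0; 1 0.002 0.0005 0 0 0 0; 1 0.002 0.0005 0 0 0 0"

```text
clock: 8.22
position: [0.6078, 0.077, 0.1559]
ee_rot: [3.123, 0.338, 0.0]
force: [-3.4, -1.4, 7.4]
width: 0.006
gripper_force: 4.0
```

send_rows:
  motion: "1 0.002 0.0004 0 0 0 0; 1 0.002 0.0004 0 0 0 0; 1 0.002 0.0005 0 0 0 0; 1 0.002 0.0005 0 0 0 0; 1 0 0 0 0 0 0"

```text
clock: 8.85
position: [0.616, 0.0787, 0.1559]
ee_rot: [3.123, 0.338, 0.001]
force: [-3.2, -1.2, 8.4]
width: 0.007
gripper_force: 3.9
```

send_rows:
  motion: "1 0 0 0.03 0 0 0; 1 -0.04 0 0.04 0 0 0; 1 -0.06 0 0.03 0 0 0; 1 -0.05 0 0 0 0 0; 1 -0.03 0 0 0 0 0"

```text
clock: 9.48
position: [0.4379, 0.0788, 0.2537]
ee_rot: [3.123, 0.339, 0.001]
force: [0.2, -0.3, -1.0]
width: 0.002
gripper_force: 0.0
```

```bash
cat >> h.py <<'E'
def wheels(fn=None,th=85):
    im=arm.get_image('top')[0]
    if fn: cv2.imwrite(fn,cv2.resize(im[145:260,300:450],None,fx=5.2,fy=5.2,interpolation=cv2.INTER_CUBIC))
    g=cv2.cvtColor(im,cv2.COLOR_BGR2GRAY)
    for y in(.048,0,-.048):
        a=np.radians(np.arange(-50,51,1.));ys=np.linspace(-.006,.006,13)
        P=np.array([[c2w([.015+.03*np.sin(b),y+q,.062+.03*np.cos(b)]) for q in ys] for b in a])
        uv=proj('top',P).reshape(len(a),len(ys),2).astype('f4')
        S=cv2.remap(g,uv[...,0],uv[...,1],cv2.INTER_CUBIC)
        print(y,[(int(c[1]-50),round(float(c[0]-6),1),int(k)) for c,k in blobs(S>th,4)],S.max())
E
python3 - <<'E'
from h import *
s,R,t=tip();print(s['clock'],t,w2c(t),s['force'])
wheels('pics/c2.png')
E
```

```text
9.475 [0.43798709 0.07881342 0.18767198] [-0.15095379 -0.0095325   0.18767198] [ 0.19458781 -0.3093704  -1.04777781]
0.048 [(-23, -3.1, 12), (-14, 0.4, 8), (-4, 4.0, 18), (37, -3.4, 7)] 120
0 [(-9, -3.6, 16), (-9, 4.1, 18), (8, -3.5, 13), (8, 4.1, 12)] 127
-0.048 [(-19, -3.5, 8), (-9, 0.2, 15), (0, 4.0, 19)] 119
```

View pics/c2.png

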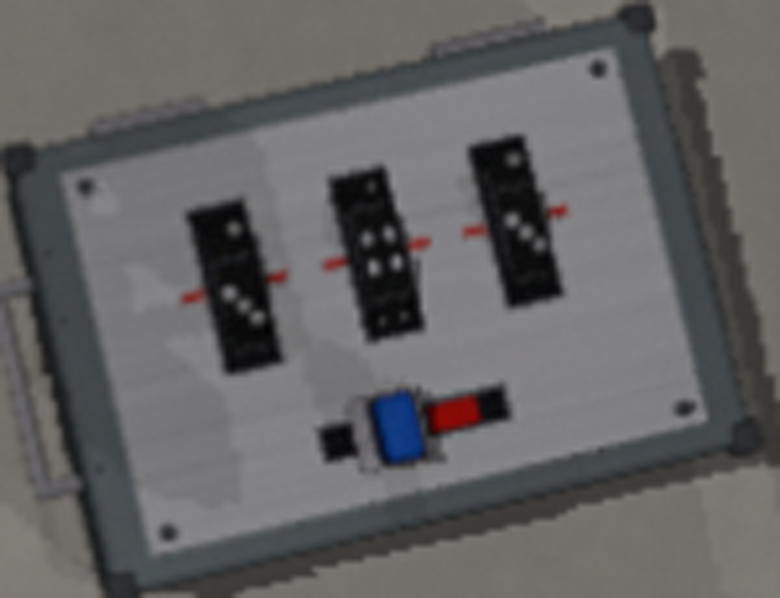

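The right wheel now shows 3 at −9.5°, so it rolled without slip and needs 5 mm more. Middle is unchanged at 4 and left is still at 3.

```bash
python3 - <<'E'
from h import *
t=tip()[2];print(c2w([.0125,-.048,.1])-t)
E
```

```text
[ 0.17121869 -0.00252497 -0.08723491]
```

send_rows:
  motion: "1 0.05 0 0 0 0 0; 1 0.05 0 0 0 0 0; 1 0.04 0 -0.03 0 0 0; 1 0.02 0 -0.03 0 0 0; 1 0 0 0 0 0 0"

```text
clock: 10.15
position: [0.5998, 0.0783, 0.1905]
ee_rot: [-3.123, -0.337, 0.006]
force: [-0.3, 1.2, 0.1]
width: 0.007
gripper_force: 0.0
```

```bash
python3 - <<'E'
from h import *
t=tip()[2];print(t,w2c(t),c2w([.0125,-.048,.095])-t)
E
```

```text
[0.59955089 0.07831891 0.12450678] [ 0.00676708 -0.04456439  0.12450678] [ 0.00633498 -0.00213021 -0.02950678]
```

send_rows:
  motion: "1 0.006 -0.002 -0.02 0 0 0; 1 0 0 -0.0065 0 0 0; 1 0 0 0 0 0 0; 1 0 0 0 0 0 0"

```text
clock: 10.65
position: [0.6059, 0.0769, 0.1675]
ee_rot: [-3.123, -0.339, -0.001]
force: [0.2, 0.6, 1.1]
width: 0.005
gripper_force: 0.0
```

```bash
python3 - <<'E'
from h import *
t=tip()[2];print(t,w2c(t),c2w([.0125,-.048,.0902])-t)
E
```

```text
[0.60595786 0.07695278 0.10152621] [ 0.0127337  -0.04726899  0.10152621] [-7.19784727e-05 -7.64076258e-04 -1.13262079e-02]
```

send_rows:
  motion: "1 0 -0.0007 -0.009 0 0 0; 1 0 0 0 0 0 0; 1 0 0 -0.0013 0 0 0; 1 0 0 -0.0005 0 0 0; 1 0 0 0 0 0 0"

```text
clock: 11.28
position: [0.606, 0.0761, 0.1564]
ee_rot: [3.123, 0.338, 0.001]
force: [-1.6, -0.2, 6.0]
width: 0.005
gripper_force: 2.8
```

send_rows:
  motion: "1 0 0 -0.0006 0 0 0; 1 0.0017 0.0004 0 0 0 0; 1 0.0017 0.0004 0 0 0 0; 1 0.0016 0.0003 0 0 0 0; 1 0 0 0 0 0 0"

```text
clock: 11.9
position: [0.6106, 0.0771, 0.1559]
ee_rot: [3.123, 0.338, -0.001]
force: [-2.1, -2.0, 7.7]
width: 0.006
gripper_force: 4.0
```

```bash
python3 - <<'E'
from h import *
t=tip()[2];print(t,w2c(t)," to left above",c2w([.023,.048,.115])-t)
E
```

```text
[0.61056792 0.07707131 0.0899124 ] [ 0.01726248 -0.04813902  0.0899124 ]  to left above [-0.01495357  0.09514211  0.0250876 ]
```

send_rows:
  motion: "1 0 0 0.025 0 0 0; 1 -0.005 0.03 0 0 0 0; 1 -0.006 0.04 0 0 0 0; 1 -0.005 0.025 0 0 0 0; 1 0 0 0 0 0 0"

```text
clock: 12.52
position: [0.5938, 0.1751, 0.1803]
ee_rot: [-3.121, -0.345, 0.001]
force: [0.1, -0.3, -0.1]
width: 0.006
gripper_force: 0.0
```

```bash
python3 - <<'E'
from h import *
t=tip()[2];print(t,w2c(t)," to left above",c2w([.0225,.048,.094])-t)
E
```

```text
[0.59378463 0.17516146 0.11434801] [0.02184301 0.05127112 0.11434801]  to left above [ 0.00134129 -0.00305496 -0.02034801]
```

send_rows:
  motion: "1 0.001 -0.003 -0.012 0 0 0; 1 0 0 -0.007 0 0 0; 1 0 0 0 0 0 0; 1 0 0 0 0 0 0"

```text
clock: 13.02
position: [0.596, 0.1688, 0.1614]
ee_rot: [3.123, 0.337, -0.0]
force: [-0.4, 0.3, 0.1]
width: 0.001
gripper_force: 0.0
```

```bash
python3 - <<'E'
from h import *
t=tip()[2];print(t,w2c(t),c2w([.0225,.048,.0902])-t)
E
```

```text
[0.59601299 0.16878322 0.09535928] [0.02265591 0.0445639  0.09535928] [-0.00088708  0.00332328 -0.00515928]
```

send_rows:
  motion: "1 -0.0005 0.0033 0 0 0 0; 1 0 0 -0.003 0 0 0; 1 0 0 0 0 0 0; 1 0 0 -0.001 0 0 0; 1 0 0 0 0 0 0"

```text
clock: 13.65
position: [0.5954, 0.1725, 0.1575]
ee_rot: [3.123, 0.338, 0.0]
force: [-1.3, 0.4, 1.5]
width: 0.004
gripper_force: 0.6
```

send_rows:
  motion: "1 0 0 -0.001 0 0 0; 1 0 0 0 0 0 0; 1 0 0 0 0 0 0"

```text
clock: 14.02
position: [0.5954, 0.1725, 0.1566]
ee_rot: [3.123, 0.338, 0.0]
force: [-1.6, 0.3, 4.9]
width: 0.005
gripper_force: 2.4
```

send_rows:
  motion: "1 0 0 -0.0008 0 0 0; 1 0 0 0 0 0 0; 1 -0.002 -0.0004 0 0 0 0; 1 -0.002 -0.0005 0 0 0 0; 1 -0.002 -0.0004 0 0 0 0"

```text
clock: 14.65
position: [0.5911, 0.1716, 0.1566]
ee_rot: [-3.122, -0.338, -0.007]
force: [4.0, 0.9, 4.6]
width: 0.003
gripper_force: 2.5
```

send_rows:
  motion: "1 -0.002 -0.0004 0 0 0 0; 1 -0.002 -0.0005 0 0 0 0; 1 -0.002 -0.0004 0 0 0 0; 1 0 0 0 0 0 0"

```text
clock: 15.15
position: [0.5849, 0.1702, 0.1565]
ee_rot: [-3.123, -0.338, -0.006]
force: [3.0, -0.5, 5.0]
width: 0.007
gripper_force: 2.6
```

send_rows:
  motion: "1 0 0 0.008 0 0 0; 1 0.006 0.0013 0 0 0 0; 1 0.006 0.0013 0 0 0 0; 1 0 0 -0.0055 0 0 0; 1 0 0 0 0 0 0"

```text
clock: 15.78
position: [0.5955, 0.1725, 0.1575]
ee_rot: [3.123, 0.338, -0.0]
force: [0.5, 0.3, 1.9]
width: 0.002
gripper_force: 0.4
```

send_rows:
  motion: "1 0 0 -0.0015 0 0 0; 1 0 0 -0.0008 0 0 0; 1 0 0 0 0 0 0; 1 0 0 0 0 0 0"

```text
clock: 16.27
position: [0.5954, 0.1725, 0.1564]
ee_rot: [3.123, 0.338, 0.001]
force: [-0.8, 0.2, 6.4]
width: 0.006
gripper_force: 3.0
```

send_rows:
  motion: "1 -0.002 -0.0004 -0.0004 0 0 0; 1 -0.002 -0.0005 0 0 0 0; 1 -0.002 -0.0004 0 0 0 0; 1 -0.002 -0.0004 0 0 0 0; 1 -0.002 -0.0005 0 0 0 0"

```text
clock: 16.9
position: [0.5868, 0.1706, 0.1565]
ee_rot: [-3.123, -0.338, -0.006]
force: [3.4, 1.2, 4.8]
width: 0.007
gripper_force: 2.6
```

send_rows:
  motion: "1 -0.002 -0.0004 0 0 0 0; 1 0 0 0 0 0 0"

```text
clock: 17.15
position: [0.5846, 0.1702, 0.1565]
ee_rot: [-3.123, -0.338, -0.005]
force: [4.0, 0.4, 5.1]
width: 0.005
gripper_force: 2.7
```

send_rows:
  motion: "1 0 0 0.03 0 0 0; 1 -0.03 -0.02 0.04 0 0 0; 1 -0.05 -0.02 0.03 0 0 0; 1 -0.05 0 0 0 0 0; 1 -0.02 0 0 0 0 0"

```text
clock: 17.77
position: [0.4304, 0.1294, 0.2556]
ee_rot: [3.122, 0.339, -0.001]
force: [0.2, 0.3, 0.8]
width: 0.005
gripper_force: 0.0
```

```bash
python3 - <<'E'
from h import *
s,R,t=tip();print(s['clock'],t,w2c(t),s['force'])
wheels('pics/c3.png')
E
```

```text
17.775 [0.43034228 0.12927665 0.18956325] [-0.14763071  0.04139821  0.18956325] [0.19237213 0.25576187 0.80020876]
0.048 [(-45, 4.1, 10), (-3, -3.4, 21), (15, 3.9, 18)] 123
0 [(-9, -3.8, 18), (-9, 4.1, 20), (8, -3.3, 16), (9, 4.0, 15)] 130
-0.048 [(-10, -3.3, 19), (-1, 0.4, 14), (8, 3.9, 15)] 120
```

View pics/c3.png

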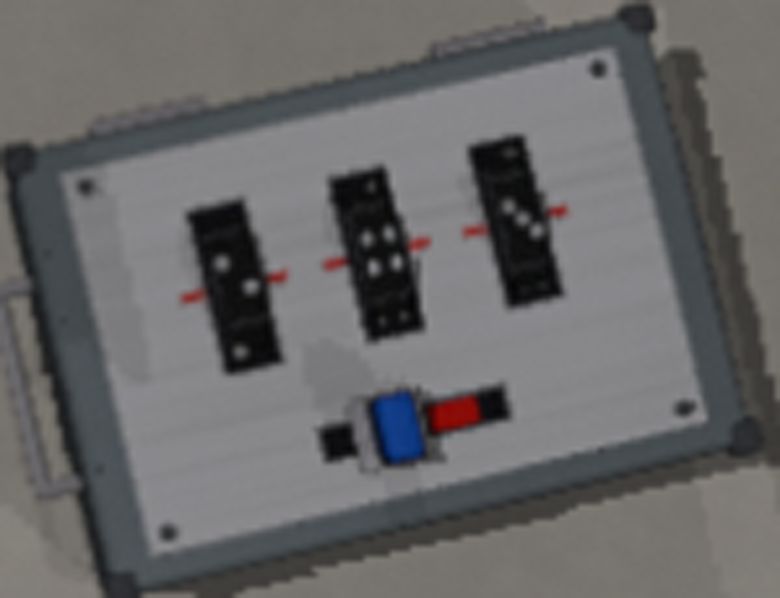

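Right shows 3 centred (−1°) and middle 4 is centred. Left shows 2 at +6°, which is within tolerance, but I'll trim it by 3 mm.

send_rows:
  motion: "1 0.05 0.01 0 0 0 0; 1 0.05 0.015 0 0 0 0; 1 0.045 0.015 -0.03 0 0 0; 1 0.01 0.003 -0.03 0 0 0; 1 0 0 0 0 0 0"

```text
clock: 18.45
position: [0.5874, 0.1724, 0.1925]
ee_rot: [3.122, 0.338, -0.009]
force: [-0.9, -0.5, -0.0]
width: 0.006
gripper_force: 0.0
```

```bash
python3 - <<'E'
from h import *
t=tip()[2];print(t,w2c(t),c2w([.0175,.048,.0955])-t)
E
```

```text
[0.58703456 0.17226668 0.12646427] [0.01463006 0.04988674 0.12646427] [ 0.00320701 -0.00122939 -0.03096427]
```

send_rows:
  motion: "1 0.002 -0.001 -0.02 0 0 0; 1 0 0 -0.009 0 0 0; 1 0 0 0 0 0 0; 1 0 0 0 0 0 0"

```text
clock: 18.95
position: [0.5905, 0.172, 0.1671]
ee_rot: [-3.123, -0.338, -0.001]
force: [-0.3, 0.2, 0.2]
width: 0.007
gripper_force: 0.0
```

```bash
python3 - <<'E'
from h import *
t=tip()[2];print(t,w2c(t),c2w([.0175,.048,.0902])-t)
E
```

```text
[0.59054957 0.17198092 0.10110987] [0.01800266 0.04885593 0.10110987] [-0.000308   -0.00094362 -0.01090987]
```

send_rows:
  motion: "1 0 -0.0007 -0.0085 0 0 0; 1 0 0 0 0 0 0; 1 0 0 -0.0013 0 0 0; 1 0 0 -0.0008 0 0 0; 1 0 0 0 0 0 0"

```text
clock: 19.58
position: [0.5905, 0.1711, 0.1563]
ee_rot: [3.123, 0.338, 0.001]
force: [-0.9, -1.3, 6.5]
width: 0.006
gripper_force: 3.1
```

send_rows:
  motion: "1 0 0 -0.0004 0 0 0; 1 -0.0017 -0.0004 0 0 0 0; 1 -0.0017 -0.0003 0 0 0 0; 1 0 0 0 0 0 0; 1 0 0 0 0 0 0"

```text
clock: 20.2
position: [0.5885, 0.1707, 0.1565]
ee_rot: [-3.123, -0.338, -0.006]
force: [3.3, -0.8, 4.9]
width: 0.006
gripper_force: 2.8
```

```bash
python3 - <<'E'
from h import *
t=tip()[2];print(t,w2c(t),'above beside knob',c2w([-.042,.043,.115])-t)
E
```

```text
[0.58870639 0.17075876 0.09045927] [0.01594076 0.04805619 0.09045927] above beside knob [-0.0555193  -0.01732929  0.02454073]
```

send_rows:
  motion: "1 0 0 0.027 0 0 0; 1 -0.025 -0.006 0 0 0 0; 1 -0.03 -0.009 0 0 0 0; 1 0 0 0 0 0 0; 1 0 0 0 0 0 0"

```text
clock: 20.82
position: [0.5323, 0.1556, 0.1825]
ee_rot: [-3.123, -0.338, -0.0]
force: [0.2, -0.9, -0.5]
width: 0.005
gripper_force: 0.0
```

```bash
python3 - <<'E'
from h import *
t=tip()[2];print(t,w2c(t),c2w([-.042,.043,.0945])-t)
E
```

```text
[0.53235244 0.15558328 0.11646826] [-0.04235477  0.04528248  0.11646826] [ 0.00083465 -0.00215381 -0.02196826]
```

send_rows:
  motion: "1 0 0 -0.014 0 0 0; 1 0 0 -0.008 0 0 0; 1 0 0 0 0 0 0; 1 0.0006 -0.003 0 0 0 0; 1 0 0 0 0 0 0"

```text
clock: 21.45
position: [0.5329, 0.1522, 0.1606]
ee_rot: [3.123, 0.337, 0.001]
force: [0.1, -0.0, 1.0]
width: 0.004
gripper_force: 0.0
```

send_rows:
  motion: "1 0.0006 -0.003 0 0 0 0; 1 0.0004 -0.002 0 0 0 0; 1 0 0 0 0 0 0; 1 0 0 0 0 0 0"

```text
clock: 21.95
position: [0.5335, 0.1475, 0.1604]
ee_rot: [-3.123, -0.338, -0.0]
force: [0.5, 0.4, -0.4]
width: 0.005
gripper_force: 0.0
```

```bash
python3 - <<'E'
from h import *
s,R,t=tip();print(t,w2c(t),s['force']@RC)
wheels('pics/c4.png')
E
```

```text
[0.53355074 0.14751944 0.09442585] [-0.04290856  0.03714891  0.09442585] [ 0.53293935  0.30482546 -0.42759783]
0.048 [(-38, 4.9, 83), (-6, -3.5, 16), (11, 4.1, 17)] 134
0 [] 93
-0.048 [] 47
```

View pics/c4.png

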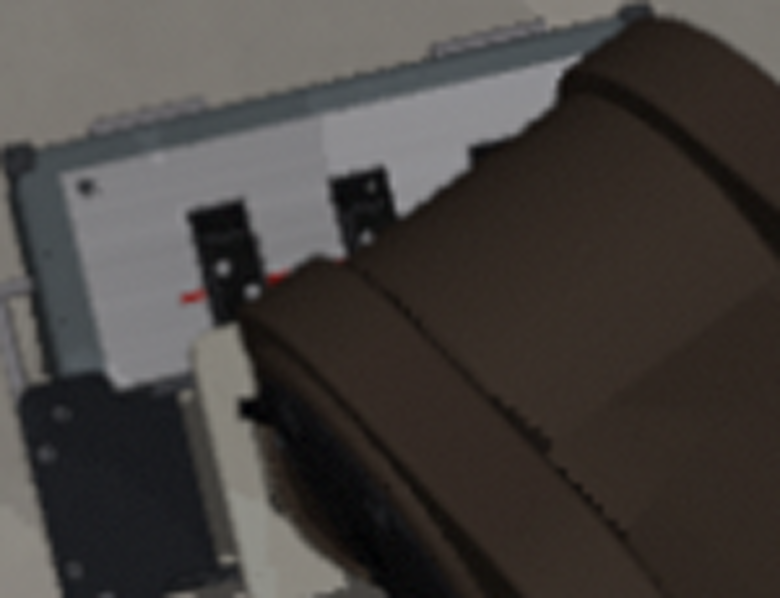

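The left wheel's 2 is now at +2.5°. The arm covers the rest. Now I'll push the bolt gently.

send_rows:
  motion: "1 0.0003 -0.0013 0 0 0 0; 1 0.0003 -0.0013 0 0 0 0; 1 0.0003 -0.0013 0 0 0 0; 1 0 0 0 0 0 0"

```text
clock: 22.5
position: [0.5345, 0.1434, 0.1604]
ee_rot: [3.123, 0.338, -0.0]
force: [0.9, -0.5, 0.1]
width: 0.004
gripper_force: 0.0
```

send_rows:
  motion: "1 0.0003 -0.0013 0 0 0 0; 1 0.0003 -0.0013 0 0 0 0; 1 0.0003 -0.0013 0 0 0 0; 1 0 0 0 0 0 0"

```text
clock: 23.0
position: [0.5353, 0.14, 0.1605]
ee_rot: [-3.123, -0.339, -0.0]
force: [-0.7, 1.7, -0.1]
width: 0.009
gripper_force: 1.0
```

send_rows:
  motion: "1 0.0003 -0.0013 0 0 0 0; 1 0.0003 -0.0013 0 0 0 0; 1 0 0 0 0 0 0"

```text
clock: 23.38
position: [0.536, 0.1369, 0.1604]
ee_rot: [3.123, 0.338, -0.0]
force: [-0.4, 1.7, 1.5]
width: 0.007
gripper_force: 0.9
```

send_rows:
  motion: "1 0.0003 -0.0013 0 0 0 0; 1 0.0003 -0.0013 0 0 0 0; 1 0 0 0 0 0 0"

```text
clock: 23.75
position: [0.5366, 0.1342, 0.1604]
ee_rot: [3.123, 0.338, -0.0]
force: [-0.6, 1.1, 1.0]
width: 0.005
gripper_force: 0.9
```

```bash
python3 - <<'E'
from h import *
s,R,t=tip();print(s['clock'],w2c(t),s['force']@RC)
E
```

```text
23.75 [-0.0427669   0.02348018  0.09440583] [-0.33365085  1.20456886  0.95156386]
```

send_rows:
  motion: "1 0.0003 -0.0013 0 0 0 0; 1 0.0003 -0.0013 0 0 0 0; 1 0.0003 -0.0013 0 0 0 0; 1 0 0 0 0 0 0"

```text
clock: 24.25
position: [0.5375, 0.1303, 0.1604]
ee_rot: [3.123, 0.338, -0.0]
force: [-1.5, 2.0, 1.0]
width: 0.004
gripper_force: 1.0
```

send_rows:
  motion: "1 0.0003 -0.0013 0 0 0 0; 1 0.0003 -0.0013 0 0 0 0; 1 0 0 0 0 0 0"

```text
clock: 24.62
position: [0.5381, 0.1278, 0.1604]
ee_rot: [3.123, 0.338, -0.0]
force: [-0.2, 2.1, 0.6]
width: 0.006
gripper_force: 1.0
```

```bash
python3 - <<'E'
from h import *
s,R,t=tip();print(s['clock'],w2c(t),s['force']@RC)
E
```

```text
24.625 [-0.04272905  0.0168692   0.09437512] [0.22424921 2.14973359 0.60021367]
```

send_rows:
  motion: "1 0.0002 -0.001 0 0 0 0; 1 0.0002 -0.001 0 0 0 0; 1 0 0 0 0 0 0"

```text
clock: 25.0
position: [0.5385, 0.1258, 0.1603]
ee_rot: [3.123, 0.338, -0.0]
force: [-0.5, 1.8, 2.1]
width: 0.001
gripper_force: 1.0
```

send_rows:
  motion: "1 0.0002 -0.0008 0 0 0 0; 1 0.0002 -0.0008 0 0 0 0; 1 0 0 0 0 0 0"

```text
clock: 25.38
position: [0.5388, 0.1243, 0.1604]
ee_rot: [3.123, 0.338, -0.0]
force: [-2.3, 2.0, 0.1]
width: 0.007
gripper_force: 1.1
```

send_rows:
  motion: "1 0.0002 -0.0008 0 0 0 0; 1 0 0 0 0 0 0"

```text
clock: 25.62
position: [0.539, 0.1235, 0.1604]
ee_rot: [3.123, 0.338, -0.0]
force: [-1.9, 2.0, 1.2]
width: 0.007
gripper_force: 1.1
```

send_rows:
  motion: "1 0.0002 -0.0007 0 0 0 0; 1 0 0 0 0 0 0"

```text
clock: 25.88
position: [0.5391, 0.1232, 0.1604]
ee_rot: [-3.123, -0.339, 0.0]
force: [-3.1, 4.8, 1.1]
width: 0.004
gripper_force: 1.9
```

send_rows:
  motion: "1 0.0001 -0.0006 0 0 0 0; 1 0 0 0 0 0 0"

```text
clock: 26.12
position: [0.5391, 0.1231, 0.1604]
ee_rot: [-3.122, -0.339, 0.0]
force: [-2.5, 4.5, 0.7]
width: 0.004
gripper_force: 2.4
```

```bash
python3 - <<'E'
from h import *
s,R,t=tip();print(s['clock'],w2c(t),s['force']@RC)
E
```

```text
26.125 [-0.04269812  0.01215644  0.09440828] [-1.44556333  4.87488151  0.72652792]
```

The knob has reached its stop: the force rose to 5 N with no further motion. I'll back off, lift clear and check.

send_rows:
  motion: "1 -0.0004 0.002 0 0 0 0; 1 -0.0012 0.005 0 0 0 0; 1 0 0 0.03 0 0 0; 1 0 0 0.05 0 0 0; 1 0 0 0.02 0 0 0"

```text
clock: 26.75
position: [0.5389, 0.1295, 0.2632]
ee_rot: [-3.123, -0.338, -0.006]
force: [0.4, -0.3, -0.6]
width: 0.005
gripper_force: 0.0
```

send_rows:
  motion: "1 -0.04 0 0 0 0 0; 1 -0.05 0 0 0 0 0; 1 -0.02 0 0 0 0 0; 1 0 0 0 0 0 0; 1 0 0 0 0 0 0"

```text
clock: 27.38
position: [0.4289, 0.1291, 0.2607]
ee_rot: [3.123, 0.337, 0.002]
force: [-0.3, 0.6, -0.3]
width: 0.002
gripper_force: 0.0
```

```bash
python3 - <<'E'
from h import *
s,R,t=tip();print(s['clock'],w2c(t),s['force'])
wheels('pics/c5.png')
im=arm.get_image('top')[0];h,S,v=cv2.split(cv2.cvtColor(im,cv2.COLOR_BGR2HSV))
m=(h>100)&(h<130)&(S>130);m[:, :300]=0;m[:,450:]=0
for c,k in blobs(m,20):print('knob',w2c(ray('top',[c],.105)),k)
E
```

```text
27.375 [-0.14901976  0.04157873  0.19467397] [-0.34607603  0.58977364 -0.29011511]
0.048 [(-6, -3.4, 14), (11, 3.9, 15)] 109
0 [(-9, -3.8, 18), (-9, 4.1, 20), (8, -3.3, 16), (9, 4.0, 15)] 130
-0.048 [(-10, -3.2, 18), (-1, 0.6, 16), (8, 3.9, 14)] 120
knob [[-0.04240267 -0.00648859  0.105     ]] 107
```

View pics/c5.png

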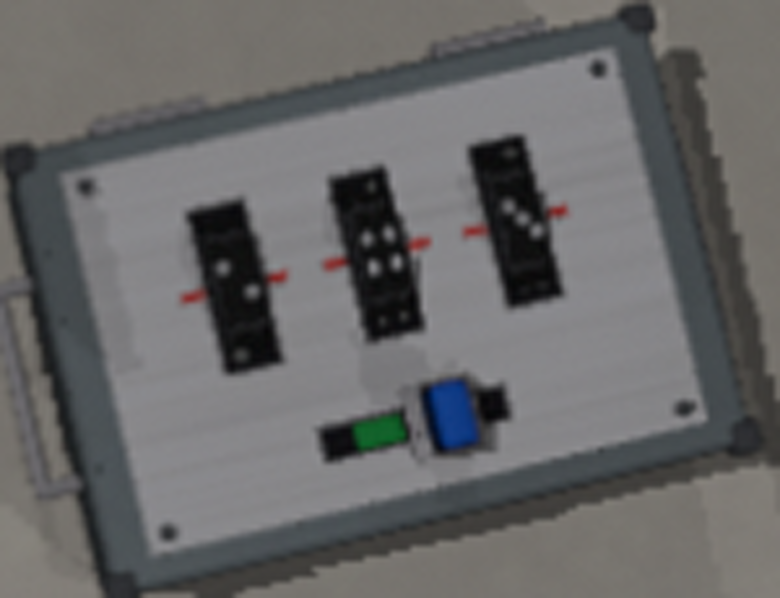

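The knob moved 18.0 mm (case y from 11.5 to −6.5, with the same measuring offset as at the start), and the green flag shows. The wheels read 2-4-3, and the robot is clear.

```bash
python3 -c "
from cell import arm
print(arm.sign_off())"
```

```text
the job is handed in; nothing more can be done
None
```

The case is unlocked and handed in: the wheels read 2-4-3, the bolt is at its stop (about 18 mm open), and the robot is clear; the hand-in returned no verdict.

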